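Seat the tube block against both stops and hold it

TASK

Lift the aluminium tube block up and off the bar of the drying stand, set it flat on the locating plate with its hook reaching over the long stop, and push it, without ramming, into the corner so that it bears on the long stop and the short stop at once, flush with both. Finish while holding it there: the gripper must still hold the block and keep it pressed against both stops when the program ends. Leave the jar, the timer and the tape roll where they are.

Things in the scene. Friction and masses are not known exactly. Their poses are not given: they have to be found in the camera images.
- block_grip (a point): Loose aluminium tube block, 0.35 kg; point on its centre line, 50 mm above its underside, inside the upright grip. Body 56 (x) x 60 (y) x 30 mm high, wells in the top. Grip on the top's centre: 34 (x) x 24 (y) mm, reaching 74 mm above the underside; pinch its two y faces from above. Hook at the grip's +x side. z up.
- block_hook (a point): Hook of the block, 20 mm wide: point where strip and lip meet underneath, 54 mm out from the centre line (x), 60 mm above the underside. The strip is 6 mm thick; the lip (6 mm thick, 54 to 60 mm out) hangs down 16 mm. At the start the strip lies over the stand's bar.
- bar (a point): Middle of the fixed stand's upper bar (8 mm thick, level, along its y, 106 mm above the worktop) between two posts 92 mm apart, 115 mm high; foot 120 x 120 x 8 mm. The block hangs on its -x side, underside 50 mm above the worktop, leaning on a lower bar. It comes off when lifted straight up by 20 mm or more, then carried away higher still.
- corner (a point): Fixed plate, 150 x 160 mm, top 12 mm above the worktop. Point: on that top, where the stops' inner faces meet. Block, plate and stops are smooth (friction 0.2). x points at the long stop, y at the short stop; free area towards -x (105 mm) and -y (125 mm). Seated with its hook pointing over the long stop (it passes above), the block's centre line is at x = -28, y = -30 mm.
- long_stop: Long stop bar, fixed on the plate: 104 mm along the plate's y, 16 mm thick, top 24 mm above the plate (screw heads 3 mm more). Origin: centre of the plate, on the worktop; axes as the corner. Its inner face, at x = +30 mm, looks to -x.
- short_stop: Short stop bar, fixed on the plate: 76 mm along the plate's x, 16 mm thick, top 24 mm above the plate (screw heads 3 mm more). Origin: centre of the plate, on the worktop; axes as the corner. Its inner face, at y = +45 mm, looks to -y.
- jar: Bystander: a small lidded jar, 55 mm across, 98 mm high; origin at the centre of its underside. Loose, leave alone.
- timer: Bystander: a bench timer, 66 x 62 x 19 mm, lying flat; origin at the centre of its underside. Loose, leave alone.
- tape: Bystander: a roll of masking tape lying flat, 96 mm across, 25 mm high; origin at the centre of its underside. Loose, leave alone.
Mind the look-alikes: they are no part of the job. Leave any orange or yellow look-alike of the part that bears block_grip alone.

How it is judged:
By the outcome, as a careful person would: the job done as asked, in the order asked, and still so for the second after the job is handed in, while the arm keeps its last pose, push and grip.
It also fails if it takes over 48 s, if anything falls off the work surface, if the arm or the gripper's body presses on something with over 40 N, if the wrist force passes 120 N, or if a joint passes its speed limit or range.

ROBOT

A 7-joint arm with a two-finger parallel gripper is mounted at the origin on a cart in front of the work surface, level with it; the furniture and walls round the work are solid. World frame = base frame: x ahead of the robot, y to its left, z up, the work surface at z = 0. Lengths are in m, angles in rad, forces in N, time in s.
With the tool pointing down it reaches from about 0.4 to 0.875 m from the base axis. Payload 19.3 kg.
Tool frame: the origin (TCP) lies at the very end of the fingers, on their centre line; the grasp point (between the pads) lies 19 mm behind it; z points along the fingers, y is the direction in which the jaws open and shut (so a half turn about z gives the same grasp; the last joint's range is limited). The gripper opens to 85 mm and grips with 20 to 120 N. Pads are 22 mm wide; open, the fingers measure 114 mm over their backs; the gripper's body (76 mm by 85 mm) begins 54 mm behind the grasp point. The pads swing forward as they close: fully open they stand 13 mm farther back than shut.
Start: joints at [-1.29, 0.521, -0.036, 1.599, 0.021, 1.021, -0.113], TCP at [0.215, 0.587, 0.231] pointing down, gripper open.
Joint ranges: [-2.91, 2.91], [-0.3, 2.13], [-1.5, 1.42], [0.17, 2.43], [-1.26, 4.41], [0.16, 1.93], [-2.52, 2.52]. Speed limits (rad/s): [1.89, 1.89, 2.39, 2.39, 3.01, 3.01, 3.01].

INTERFACE

Orientations are given as [roll, pitch, yaw] about the fixed x, y, z axes, in that order (R = Rz(yaw) Ry(pitch) Rx(roll)).
In Python, from workcell import bot, grab_frame, calibration, workorder gives the robot as it stands.
- The arm moves only by the tool move_arm, never from a script. Its arguments are lists of equal length, an entry for each row: "jaw": the closure in counts, from 0 (fully open) to 255 (shut); "dp": the shift along the tool's x, y, z in units of 800 mm (1.0 is 800 mm), a list of three; "rotation": the turn, a rotation vector about the tool's x, y, z in units of pi rad (1.0 is pi rad), a list of three. In form: {"jaw": [jaw, ...], "dp": [[dx, dy, dz], ...], "rotation": [[rx, ry, rz], ...]}. A call has 1 to 10 rows; each row shifts and turns the commanded pose from where the row before left it, along the tool's axes as they then stand; what a row does not reach is not made up. A row lasts 1/8 s, in which the tool goes at most 62.5 mm and 10.7 degrees, less where a joint would pass 70% of its speed; a pose out of reach is approached as far as the arm can. A call with a number of a shift or a turn outside -1 to 1 is refused whole. A call with a gripper value outside its range is refused whole. The fingers move at their own pace and stop on an object; "squeeze" is the grip in N (left out, the last holds). Time passes only in rows, so rows that do not move let the fingers close. It gives the time, the measured TCP pose, the force and the opening at its end, in the units of the state.
- bot.observe(): the state, without advancing time (a new reading comes with each control period).
- grab_frame(name): name is "scene" or "top"; returns the picture (384x512x3 uint8, blue, green, red); there is no depth.
- calibration(name): a dict with "camera_matrix" (3x3 intrinsics, pixels), "dist" ([k1, k2, p1, p2, k3] as OpenCV has them; the pictures are not rectified), "T" (4x4, takes a point from camera to world coordinates). Camera axes: x right, y down, z forward; pixel columns grow to the right and rows downward; lengths in m; the calibration is good to about 2 mm. A picture is of the moment at which its call begins. calibration takes no time and is no camera call.
- workorder.job_done(): hands the job in, once; it reports no verdict.
The state is a dict: "clock": time; "qpos": joint angles; "qd": joint speeds; "joint_efforts": joint torques, N m; "position": TCP position; "tool_rot": TCP orientation; "force": force on the tool from outside, world axes, zero at the start; "moment": the same for the moment, N m; "grip_width": finger opening in m.
Only numpy, scipy, OpenCV 4.12 (cv2) and the standard library are available. Lean on these libraries where they do the work, as an engineer would, in place of code of your own. Each camera call takes 0.05 s, during which the arm holds its last target. There are 200 camera calls.

## Working session

There is one attempt and no reset: what is moved stays moved. The work goes in short steps, Python scripts to look and compute and a tool call to move; the robot and the scene stay as the last step left them, time stands still between calls to the robot, and variables do not carry over. Pictures are saved under pics/ and viewed, about 8 in all and at most 12, crops included, and the job is handed in when it is done.

Besides the shell and the picture viewer there is one more tool, called by a JSON object that holds its "name" and its "arguments". move_arm: Moves the arm, as the interface text tells. Shifts and turns lie within -1 to 1; 1 stands for 800 mm of shift or pi rad of turn. Its arguments: {"type":"object","properties":{"jaw":{"type":"array","items":{"type":"number"}},"dp":{"type":"array","items":{"type":"array","items":{"type":"number","minimum":-1,"maximum":1}}},"rotation":{"type":"array","items":{"type":"array","items":{"type":"number","minimum":-1,"maximum":1}}},"squeeze":{"type":"number"}},"required":["jaw","dp","rotation"]}

```bash
mkdir -p pics; ls; python3 - <<'E'
from workcell import bot, grab_frame, calibration
import cv2, numpy as np
print(bot.observe())
for n in ("scene","top"):
    im=grab_frame(n); cv2.imwrite(f"pics/{n}0.png",im)
    c=calibration(n); print(n,np.round(c["camera_matrix"],1).tolist(),np.round(c["dist"],4),np.round(c["T"],3).tolist())
E
```

```text
pics
{'clock': 0.0, 'qpos': array([-1.29025955,  0.52203251, -0.0363014 ,  1.5999887 ,  0.0212314 ,
        1.02109751, -0.11278897]), 'qd': array([-0.00174144, -0.00081593, -0.00015954,  0.00018472,  0.00235615,
        0.00017854, -0.0016276 ]), 'joint_efforts': array([ 4.02923270e-04, -9.27095532e+01,  1.97983302e+00, -3.69929123e+01,
        1.78451330e-02,  8.22782546e-03, -2.32129921e-06]), 'position': array([0.21468711, 0.58661968, 0.23072142]), 'tool_rot': array([-3.14045838e+00,  1.20574349e-04,  2.79085053e+00]), 'force': array([ 0.39899609,  0.32526334, -0.48690743]), 'moment': array([ 0.03935722,  0.00426504, -0.02480463]), 'grip_width': 0.08573108934893509}
scene [[441.7, 0.0, 260.6], [0.0, 441.7, 195.9], [0.0, 0.0, 1.0]] [-0.135  0.     0.     0.     0.   ] [[-0.551, -0.354, 0.756, -0.511], [-0.835, 0.239, -0.496, 0.835], [-0.005, -0.904, -0.427, 0.732], [0.0, 0.0, 0.0, 1.0]]
top [[366.8, 0.0, 255.5], [0.0, 366.8, 186.3], [0.0, 0.0, 1.0]] [-0.0875  0.      0.      0.      0.    ] [[0.001, -0.985, 0.174, 0.367], [-1.0, 0.002, 0.021, 0.075], [-0.022, -0.174, -0.985, 1.334], [0.0, 0.0, 0.0, 1.0]]
```

View pics/scene0.png

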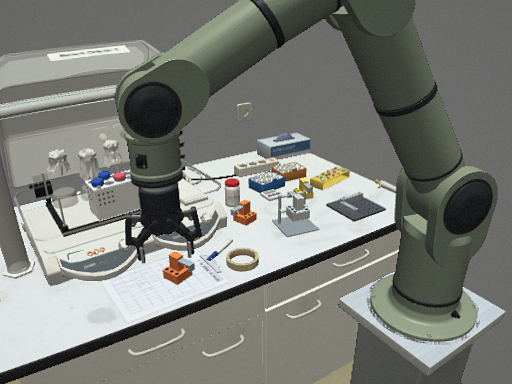

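View pics/top0.png

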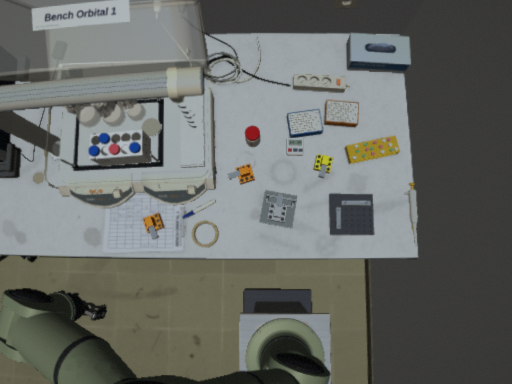

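Seen: grey block on the stand at scene (297,207) / top (280,207); plate at scene (357,206) / top (351,214). Look-alikes: orange at top (244,174) and (153,222), yellow at top (323,163). The metal-grey block on the stand is the one described; I'll check it in close crops of both views.

```bash
python3 - <<'E'
import cv2, numpy as np
a=cv2.imread("pics/scene0.png")[170:245,265:395]; b=cv2.imread("pics/top0.png")[180:245,255:385]
a=cv2.resize(a,None,fx=6,fy=6,interpolation=cv2.INTER_CUBIC)[:, :780]
b=cv2.resize(b,None,fx=6,fy=6,interpolation=cv2.INTER_CUBIC)
cv2.imwrite("pics/c1.png",a); cv2.imwrite("pics/c2.png",b)
E
```

```text
(no output)
```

View pics/c1.png

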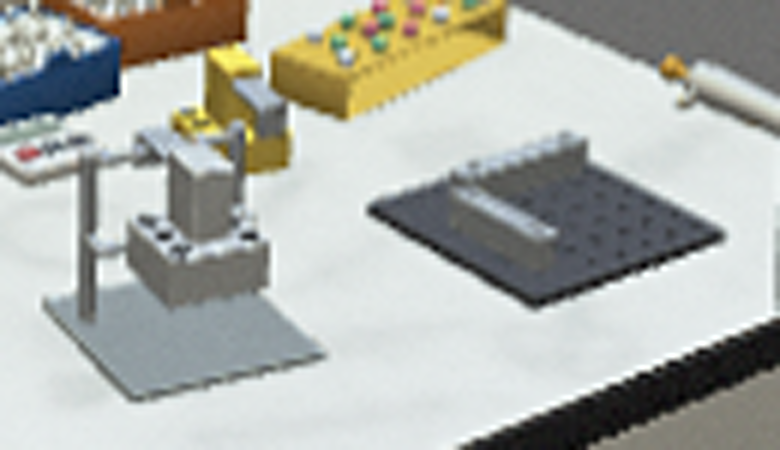

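View pics/c2.png

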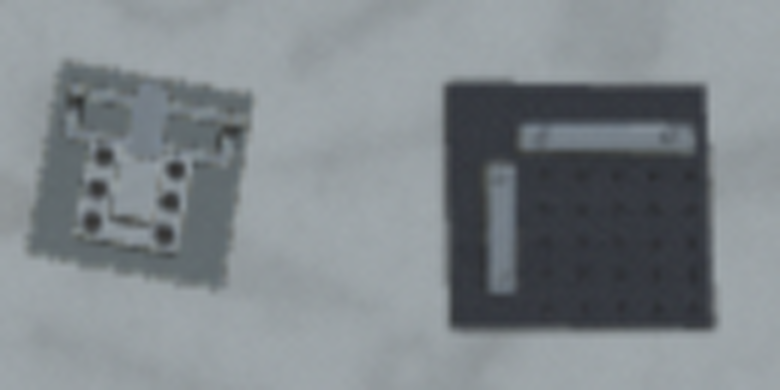

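The choice is confirmed: grey block, hook over the bar pointing to world +x. Plate: long stop on the far (+x) side (crop 608,138), short stop on the +y side (crop 502,228). Now I'll measure.

```bash
cat > h.py <<'E'
import cv2, numpy as np
from workcell import calibration
C={n:calibration(n) for n in("scene","top")}
def ray(n,p):
    c=C[n];u=cv2.undistortPoints(np.float64(p).reshape(1,1,2),c["camera_matrix"],c["dist"]).ravel()
    T=np.array(c["T"]);return T[:3,3],T[:3,:3]@np.r_[u,1]
def onz(n,p,z):
    o,d=ray(n,p);return o+d*(z-o[2])/d[2]
def tri(ps,pt):
    (o1,d1),(o2,d2)=ray("scene",ps),ray("top",pt)
    s=np.linalg.lstsq(np.c_[d1,-d2],o2-o1,rcond=None)[0]
    a,b=o1+s[0]*d1,o2+s[1]*d2;return (a+b)/2,np.linalg.norm(a-b)
def proj(n,P):
    c=C[n];T=np.linalg.inv(c["T"]);return cv2.projectPoints(np.float64(P).reshape(-1,1,3),cv2.Rodrigues(T[:3,:3])[0],T[:3,3],np.array(c["camera_matrix"]),np.array(c["dist"]))[0].reshape(-1,2)
E
python3 - <<'E'
from h import *
t=cv2.imread("pics/top0.png"); g=cv2.cvtColor(t,6)
def rect(mask,x0,x1,y0,y1,z,name):
    m=np.zeros_like(mask);m[y0:y1,x0:x1]=mask[y0:y1,x0:x1]
    cs,_=cv2.findContours(m,0,1);c=max(cs,key=cv2.contourArea)
    w=np.float32([onz("top",p[0],z)[:2]*1000 for p in c]);r=cv2.minAreaRect(w);print(name,np.round(r[0],1),np.round(r[1],1),round(r[2],2))
dark=(g<90).astype(np.uint8)*255
m=cv2.morphologyEx(dark,3,np.ones((7,7)))
rect(m,320,390,185,245,.012,"plate")
s=(g>100).astype(np.uint8)*255
rect(s,338,374,196,210,.036,"long"); rect(s,334,343,204,232,.036,"short")
med=((g<135)).astype(np.uint8)*255
m=cv2.morphologyEx(med,3,np.ones((7,7)));rect(m,255,302,185,232,.008,"foot")
print(g[212,262],g[225,310])
o=lambda p:(265+(p[0]-2.5)/6,170+(p[1]-2.5)/6); q=lambda p:(255+(p[0]-2.5)/6,180+(p[1]-2.5)/6)
for nm,a,b in [("gripcentre",(200,157),(135,188)),("stopLfar",(585,140),(692,150)),("shortnear",(553,238),(502,292)),("platecorner near",(535,305),(452,327)),("plate R",(725,237),(714,326)),("block corner near-left(-x)",(170,285),(78,238)),("post+y",(88,152),(73,98)),("post-y",(236,127),(234,130))]:
    P,e=tri(o(a),q(b));print(nm,np.round(P*1000,1),round(e*1000,1))
a=cv2.imread("pics/scene0.png")[186:226,277:317]; b=t[186:226,262:302]
cv2.imwrite("pics/c3.png",np.hstack([cv2.resize(x,(400,400),interpolation=cv2.INTER_CUBIC) for x in(a,b)]))
E
```

```text
plate [ 499.5 -241.8] [158.9 145.4] 89.68
long [ 537.5 -256. ] [100.8  10.8] 89.79
short [ 482.6 -191.3] [10.7 71.2] 88.01
foot [519.3  21.8] [122.1 123.1] 79.69
105 161
gripcentre [498.3  29.  123.7] 1.1
stopLfar [ 530.1 -306.1   34.6] 0.4
shortnear [ 444.9 -190.9   34.5] 4.0
platecorner near [ 426.9 -164.6    6.3] 0.7
plate R [ 426.3 -323.9    4.9] 1.9
block corner near-left(-x) [476.9  61.2  64.8] 2.5
post+y [550.6  63.9 115.3] 1.4
post-y [532.8 -25.6 114.2] 2.2
```

View pics/c3.png

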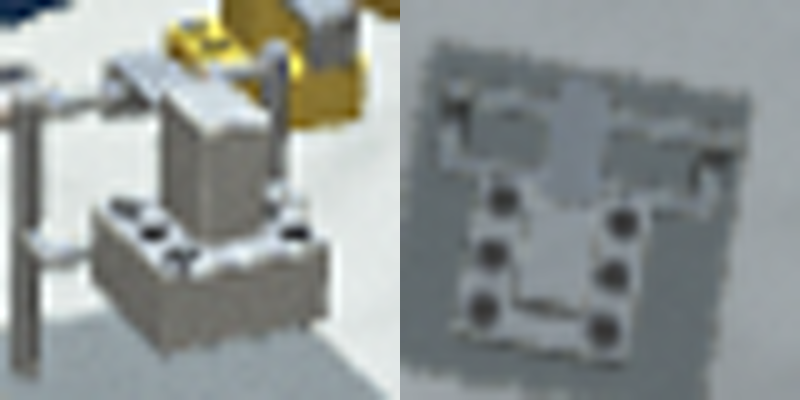

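Enlarged crop: the grip top spans right panel (512–600, 195–305), the hook strip runs over the bar, and the post tops are at (455,95) and (715,155). The stand yaw is about −10.5° (foot −10.3°, posts −11.2°). Grip top is z≈124 mm and post tops 115 mm, both as they should be. I'll set out above the block.

{"name": "move_arm", "arguments": {"jaw": [0, 0, 0, 0, 0, 0, 0, 0, 0, 0], "dp": [[-0.0296, -0.0388, 0], [-0.0296, -0.0388, 0], [-0.0296, -0.0388, 0], [-0.0296, -0.0388, 0], [-0.0296, -0.0388, 0], [-0.0296, -0.0388, 0], [-0.0296, -0.0388, 0], [-0.0296, -0.0388, 0], [-0.0296, -0.0388, 0], [-0.0296, -0.0388, 0]], "rotation": [[0, 0, -0.0535], [0, 0, 0], [0, 0, 0], [0, 0, 0], [0, 0, 0], [0, 0, 0], [0, 0, 0], [0, 0, 0], [0, 0, 0], [0, 0, 0]], "squeeze": 80}}

```text
clock: 1.35
position: [0.3855, 0.2349, 0.2312]
tool_rot: [-3.141, -0.0, 2.959]
force: [0.8, -0.1, -0.8]
grip_width: 0.0853
```

```bash
python3 - <<'E'
from h import *
s=lambda p:(277+(p[0]-4.5)/10,186+(p[1]-4.5)/10); t=lambda p:(262+(p[0]-404.5)/10,186+(p[1]-4.5)/10)
for nm,a,b in [("-x+y top",(203,135),(514,298)),("-x-y top",(267,125),(588,304)),("centre",(214,112),(556,250))]:
    P,e=tri(s(a),t(b));print(nm,np.round(P*1000,1),round(e*1000,1),np.round(onz("top",t(b),.124)*1000,1),np.round(onz("scene",s(a),.124)*1000,1))
q=lambda p:(255+(p[0]-2.5)/6,180+(p[1]-2.5)/6)
o=lambda p:(265+(p[0]-2.5)/6,170+(p[1]-2.5)/6)
print("long inner",onz("top",q((608,153)),.036),"short inner",onz("top",q((517,228)),.036),
 "plate L,R edge",onz("top",q((448,200)),.012)[1],onz("top",q((710,200)),.012)[1],"far edge",onz("top",q((575,84)),.012)[0])
print("scene: long inner end",onz("scene",o((588,152)),.036),"short inner end top",onz("scene",o((556,235)),.036))
E
```

```text
-x+y top [484.3  43.2 121.3] 0.3 [483.9  43.2 124. ] [479.9  46.8 124. ]
-x-y top [482.4  18.6 119. ] 0.2 [481.9  18.8 124. ] [474.3  25.4 124. ]
centre [499.7  28.2 119.5] 2.0 [499.8  29.2 124. ] [491.4  33.5 124. ]
long inner [ 0.52823327 -0.25532055  0.036     ] short inner [ 0.48383272 -0.19932265  0.036     ] plate L,R edge -0.16326153179821667 -0.32234603983033383 far edge 0.5735281884666459
scene: long inner end [ 0.51437211 -0.2923361   0.036     ] short inner end top [ 0.4435159  -0.19457968  0.036     ]
```

{"name": "move_arm", "arguments": {"jaw": [0, 0, 0, 0, 0, 0, 0, 0], "dp": [[-0.0311, -0.0379, 0], [-0.0311, -0.0379, 0], [-0.0311, -0.0379, 0], [-0.0311, -0.0379, 0], [-0.0311, -0.0379, 0], [-0.0311, -0.0379, 0], [0, 0, 0], [0, 0, 0]], "rotation": [[0, 0, 0], [0, 0, 0], [0, 0, 0], [0, 0, 0], [0, 0, 0], [0, 0, 0], [0, 0, 0], [0, 0, 0]]}}

```text
clock: 2.35
position: [0.4985, 0.0306, 0.2311]
tool_rot: [3.142, -0.001, 2.959]
force: [0.4, 0.3, 0.0]
grip_width: 0.0852
```

```bash
python3 - <<'E'
from workcell import bot
o=bot.observe();print(o["position"],o["tool_rot"],o["qpos"].round(2))
E
```

```text
[0.49853853 0.03060076 0.23106164] [ 3.14157649e+00 -6.63069187e-04  2.95899898e+00] [-0.3   0.33  0.15  1.93 -0.06  0.89  1.27]
```

{"name": "move_arm", "arguments": {"jaw": [0, 0, 0, 0, 0, 0, 0], "dp": [[0, -0.0025, 0.04], [0, 0, 0.04], [0, 0, 0.04], [0, 0, 0.03], [0, 0, 0.02], [0, 0, 0.0075], [0, 0, 0]], "rotation": [[0, 0, 0], [0, 0, 0], [0, 0, 0], [0, 0, 0], [0, 0, 0], [0, 0, 0], [0, 0, 0]]}}

```text
clock: 3.22
position: [0.4986, 0.0284, 0.0895]
tool_rot: [3.142, 0.0, 2.959]
force: [1.1, -0.5, 0.4]
grip_width: 0.0851
```

```bash
python3 - <<'E'
from workcell import grab_frame
import cv2,numpy as np
a=grab_frame("scene")[150:240,255:375]; b=grab_frame("top")[170:240,240:320]
cv2.imwrite("pics/g1.png",np.hstack([cv2.resize(x,(400,300*1),interpolation=cv2.INTER_CUBIC) for x in(a,b)]))
E
```

```text
(no output)
```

View pics/g1.png

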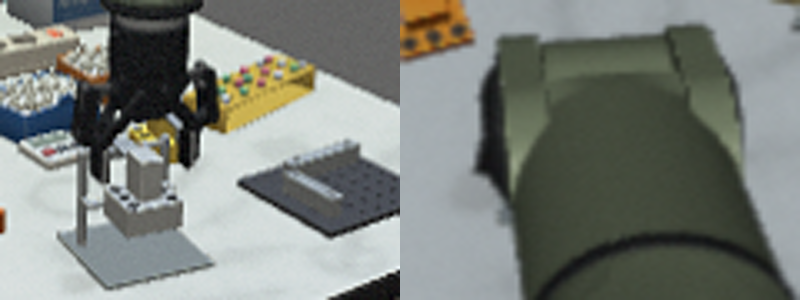

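The open fingers stand on both sides of the grip (left panel: fingers near (100,165) and (185,150), grip at (147,168)); the top view is hidden by the arm. I'll close now.

{"name": "move_arm", "arguments": {"jaw": [80, 130, 180, 255, 255, 255, 255, 255], "dp": [[0, 0, 0], [0, 0, 0], [0, 0, 0], [0, 0, 0], [0, 0, 0], [0, 0, 0], [0, 0, 0], [0, 0, 0]], "rotation": [[0, 0, 0], [0, 0, 0], [0, 0, 0], [0, 0, 0], [0, 0, 0], [0, 0, 0], [0, 0, 0], [0, 0, 0]], "squeeze": 70}}

```text
clock: 4.32
position: [0.4985, 0.0282, 0.0894]
tool_rot: [-3.142, -0.0, 2.959]
force: [-1.7, -0.7, 6.3]
grip_width: 0.023
```

{"name": "move_arm", "arguments": {"jaw": [255, 255, 255, 255, 255, 255, 255, 255], "dp": [[0, 0, -0.005], [0, 0, -0.01], [0, 0, -0.015], [0, 0, -0.02], [0, 0, -0.02], [0, 0, -0.02], [0, 0, 0], [0, 0, 0]], "rotation": [[0, 0, 0], [0, 0, 0], [0, 0, 0], [0, 0, 0], [0, 0, 0], [0, 0, 0], [0, 0, 0], [0, 0, 0]]}}

```text
clock: 5.32
position: [0.4983, 0.0282, 0.1612]
tool_rot: [-3.142, -0.0, 2.959]
force: [-0.7, -0.4, -3.5]
grip_width: 0.0231
```

```bash
python3 - <<'E'
from workcell import grab_frame
import cv2,numpy as np
a=grab_frame("scene")[140:230,255:375]
cv2.imwrite("pics/g2.png",cv2.resize(a,(720,540),interpolation=cv2.INTER_CUBIC))
E
```

```text
(no output)
```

View pics/g2.png

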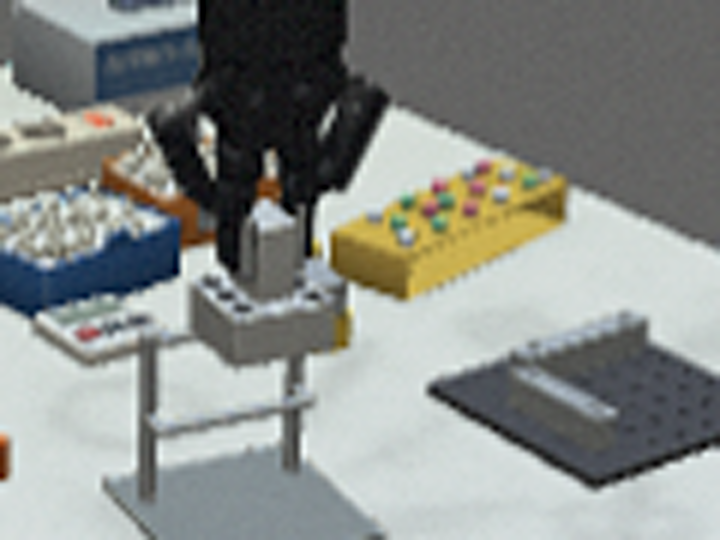

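The block is off the bar, level and held (underside about 122 mm, clear of the posts). I'll lift further, align it to the plate and carry it over.

{"name": "move_arm", "arguments": {"jaw": [255, 255, 255, 255, 255, 255, 255, 255, 255, 255], "dp": [[0, 0, -0.02], [0, 0, -0.02], [0, 0, -0.01], [0.002, -0.02, 0], [0.002, -0.04, 0], [0.002, -0.05, 0], [0.002, -0.05, 0], [0.002, -0.05, 0], [0.002, -0.05, 0], [0.002, -0.045, 0]], "rotation": [[0, 0, 0], [0, 0, -0.0284], [0, 0, -0.0283], [0, 0, 0], [0, 0, 0], [0, 0, 0], [0, 0, 0], [0, 0, 0], [0, 0, 0], [0, 0, 0]]}}

```text
clock: 6.62
position: [0.485, -0.2181, 0.2005]
tool_rot: [-3.141, -0.001, 3.134]
force: [0.4, 0.2, -3.6]
grip_width: 0.0233
```

{"name": "move_arm", "arguments": {"jaw": [255, 255, 255, 255, 255], "dp": [[0.002, -0.025, 0], [0, -0.0125, 0], [0, 0, 0], [0, 0, 0], [0, 0, 0]], "rotation": [[0, 0, 0], [0, 0, 0], [0, 0, 0], [0, 0, 0], [0, 0, 0]]}}

```text
clock: 7.25
position: [0.4847, -0.2449, 0.2013]
tool_rot: [3.141, 0.0, 3.138]
force: [-0.7, 0.2, -3.1]
grip_width: 0.0234
```

```bash
python3 - <<'E'
from workcell import bot
o=bot.observe();print(o["position"],o["tool_rot"],o["qpos"].round(2),o["force"],o["moment"])
E
```

```text
[ 0.48465043 -0.24494514  0.20129118] [3.14139385e+00 1.81556644e-05 3.13796030e+00] [ 0.23  0.43  0.17  1.86 -0.09  0.86  2.01] [-0.66707496  0.19271057 -3.05667112] [ 0.02942571  0.00878323 -0.03012366]
```

{"name": "move_arm", "arguments": {"jaw": [255, 255, 255, 255, 255, 255, 255], "dp": [[0, 0, 0.02], [0, 0, 0.035], [0, 0, 0.035], [0, 0, 0.03], [0, 0, 0.02], [0, 0, 0.005], [0, 0, 0]], "rotation": [[0, 0, 0], [0, 0, 0], [0, 0, 0], [0, 0, 0], [0, 0, 0], [0, 0, 0], [0, 0, 0]]}}

```text
clock: 8.12
position: [0.4846, -0.2458, 0.0855]
tool_rot: [-3.141, 0.0, 3.137]
force: [-0.2, 0.5, -3.0]
grip_width: 0.0229
```

```bash
python3 - <<'E'
from workcell import grab_frame
import cv2,numpy as np
a=grab_frame("scene")[160:240,320:400]; b=grab_frame("top")[180:245,315:395]
cv2.imwrite("pics/p1.png",np.hstack([cv2.resize(a,(400,400),interpolation=cv2.INTER_CUBIC),cv2.resize(b,(400,400),interpolation=cv2.INTER_CUBIC)]))
E
```

```text
(no output)
```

View pics/p1.png

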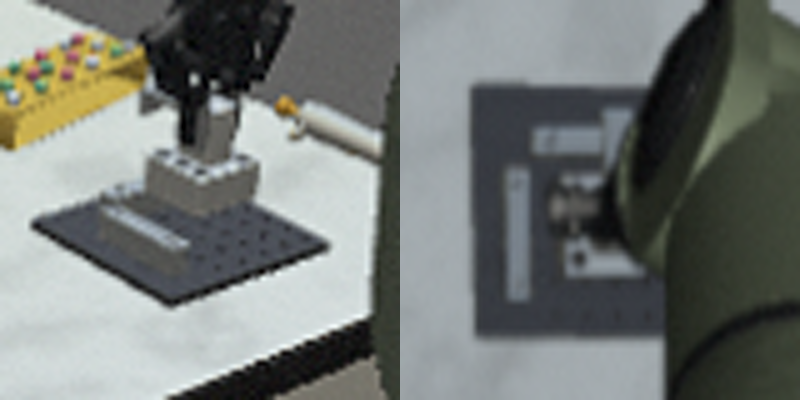

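The block hangs above the plate's free area, square to the stops: right panel, body corner (566,172), gaps to short stop (530) and long stop (155), hook above the long stop. I'll lower it until contact.

{"name": "move_arm", "arguments": {"jaw": [255, 255, 255, 255, 255, 255], "dp": [[0, 0, 0.01], [0, 0, 0.015], [0, 0, 0.01], [0, 0, 0.003], [0, 0, 0], [0, 0, 0]], "rotation": [[0, 0, 0], [0, 0, 0], [0, 0, 0], [0, 0, 0], [0, 0, 0], [0, 0, 0]]}}

```text
clock: 8.98
position: [0.4846, -0.2458, 0.0551]
tool_rot: [-3.141, 0.0, 3.137]
force: [-0.2, -0.3, -3.4]
grip_width: 0.0233
```

{"name": "move_arm", "arguments": {"jaw": [255, 255, 255, 255], "dp": [[0, 0, 0.001], [0, 0, 0.001], [0, 0, 0], [0, 0, 0]], "rotation": [[0, 0, 0], [0, 0, 0], [0, 0, 0], [0, 0, 0]]}}

```text
clock: 9.48
position: [0.4845, -0.2457, 0.0533]
tool_rot: [-3.142, -0.0, 3.137]
force: [0.1, 0.5, -3.2]
grip_width: 0.0231
```

{"name": "move_arm", "arguments": {"jaw": [255, 255, 255, 255], "dp": [[0, 0, 0.001], [0, 0, 0.001], [0, 0, 0], [0, 0, 0]], "rotation": [[0, 0, 0], [0, 0, 0], [0, 0, 0], [0, 0, 0]]}}

```text
clock: 9.98
position: [0.4846, -0.2458, 0.0519]
tool_rot: [-3.141, 0.0, 3.137]
force: [0.2, 1.1, 4.2]
grip_width: 0.0232
```

{"name": "move_arm", "arguments": {"jaw": [255, 255, 255, 255], "dp": [[0, 0, 0.001], [0, 0, 0], [0, 0, 0], [0, 0, 0]], "rotation": [[0, 0, 0], [0, 0, 0], [0, 0, 0], [0, 0, 0]]}}

```text
clock: 10.48
position: [0.4849, -0.246, 0.0519]
tool_rot: [-3.141, 0.001, 3.137]
force: [-3.2, 0.7, 20.3]
grip_width: 0.0233
```

Plate contact at TCP z≈0.052, as expected. I'll ease the press, then slide towards the long stop.

{"name": "move_arm", "arguments": {"jaw": [255, 255, 255, 255, 255, 255, 255], "dp": [[0, 0, -0.0009], [-0.003, 0.003, 0], [-0.003, 0.003, 0], [-0.003, 0.003, 0], [-0.003, 0.003, 0], [0, 0, 0], [0, 0, 0]], "rotation": [[0, 0, 0], [0, 0, 0], [0, 0, 0], [0, 0, 0], [0, 0, 0], [0, 0, 0], [0, 0, 0]]}}

```text
clock: 11.35
position: [0.4947, -0.236, 0.0519]
tool_rot: [-3.142, 0.001, 3.137]
force: [1.5, 1.1, 7.4]
grip_width: 0.023
```

{"name": "move_arm", "arguments": {"jaw": [255, 255, 255, 255, 255], "dp": [[-0.0015, 0, 0], [-0.0015, 0, 0], [-0.001, 0, 0], [0, 0, 0], [0, 0, 0]], "rotation": [[0, 0, 0], [0, 0, 0], [0, 0, 0], [0, 0, 0], [0, 0, 0]]}}

```text
clock: 11.98
position: [0.4976, -0.2362, 0.0519]
tool_rot: [-3.141, 0.0, 3.137]
force: [-0.6, -0.2, 8.0]
grip_width: 0.0232
```

{"name": "move_arm", "arguments": {"jaw": [255, 255, 255, 255, 255], "dp": [[-0.0012, 0, 0], [-0.0012, 0, 0], [0, 0, 0], [0, 0, 0], [0, 0, 0]], "rotation": [[0, 0, 0], [0, 0, 0], [0, 0, 0], [0, 0, 0], [0, 0, 0]]}}

```text
clock: 12.6
position: [0.4995, -0.2362, 0.0519]
tool_rot: [-3.141, 0.0, 3.137]
force: [-1.6, -0.4, 7.8]
grip_width: 0.0231
```

{"name": "move_arm", "arguments": {"jaw": [255, 255, 255, 255], "dp": [[-0.001, 0, 0], [0, 0, 0], [0, 0, 0], [0, 0, 0]], "rotation": [[0, 0, 0], [0, 0, 0], [0, 0, 0], [0, 0, 0]]}}

```text
clock: 13.1
position: [0.5002, -0.2362, 0.0519]
tool_rot: [-3.141, 0.0, 3.137]
force: [-1.4, 0.1, 7.8]
grip_width: 0.023
```

{"name": "move_arm", "arguments": {"jaw": [255, 255, 255, 255], "dp": [[-0.001, 0, 0], [0, 0, 0], [0, 0, 0], [0, 0, 0]], "rotation": [[0, 0, 0], [0, 0, 0], [0, 0, 0], [0, 0, 0]]}}

```text
clock: 13.6
position: [0.5011, -0.2362, 0.0519]
tool_rot: [-3.141, 0.0, 3.137]
force: [-1.7, 0.2, 8.7]
grip_width: 0.0232
```

{"name": "move_arm", "arguments": {"jaw": [255, 255, 255, 255], "dp": [[-0.001, 0, 0], [0, 0, 0], [0, 0, 0], [0, 0, 0]], "rotation": [[0, 0, 0], [0, 0, 0], [0, 0, 0], [0, 0, 0]]}}

```text
clock: 14.1
position: [0.5014, -0.2363, 0.0519]
tool_rot: [3.142, -0.0, 3.137]
force: [-3.1, 0.6, 10.4]
grip_width: 0.0229
```

{"name": "move_arm", "arguments": {"jaw": [255, 255, 255, 255], "dp": [[-0.0007, 0, 0], [0, 0, 0], [0, 0, 0], [0, 0, 0]], "rotation": [[0, 0, 0], [0, 0, 0], [0, 0, 0], [0, 0, 0]]}}

```text
clock: 14.6
position: [0.5014, -0.2363, 0.0519]
tool_rot: [3.141, -0.001, 3.136]
force: [-8.2, 1.3, 14.2]
grip_width: 0.023
```

{"name": "move_arm", "arguments": {"jaw": [255, 255, 255, 255, 255], "dp": [[0, 0.0015, 0], [0, 0.0015, 0], [0, 0.001, 0], [0, 0, 0], [0, 0, 0]], "rotation": [[0, 0, 0], [0, 0, 0], [0, 0, 0], [0, 0, 0], [0, 0, 0]]}}

```text
clock: 15.22
position: [0.5015, -0.2336, 0.0519]
tool_rot: [-3.141, -0.001, 3.136]
force: [-6.3, -3.5, 11.9]
grip_width: 0.0234
```

Long stop contact at x=0.5014 (stopped, Fx −8 N). Next, y towards the short stop in small steps.

{"name": "move_arm", "arguments": {"jaw": [255, 255, 255, 255, 255], "dp": [[0, 0.001, 0], [0, 0.001, 0], [0, 0.001, 0], [0, 0, 0], [0, 0, 0]], "rotation": [[0, 0, 0], [0, 0, 0], [0, 0, 0], [0, 0, 0], [0, 0, 0]]}}

```text
clock: 15.85
position: [0.5016, -0.2313, 0.0519]
tool_rot: [-3.141, -0.001, 3.136]
force: [-6.6, -3.2, 12.1]
grip_width: 0.023
```

{"name": "move_arm", "arguments": {"jaw": [255, 255, 255, 255], "dp": [[0, 0.001, 0], [0, 0.0005, 0], [0, 0, 0], [0, 0, 0]], "rotation": [[0, 0, 0], [0, 0, 0], [0, 0, 0], [0, 0, 0]]}}

```text
clock: 16.35
position: [0.5016, -0.2301, 0.0519]
tool_rot: [-3.141, -0.001, 3.136]
force: [-6.5, -3.1, 13.1]
grip_width: 0.0228
```

{"name": "move_arm", "arguments": {"jaw": [255, 255, 255, 255], "dp": [[0, 0.001, 0], [0, 0, 0], [0, 0, 0], [0, 0, 0]], "rotation": [[0, 0, 0], [0, 0, 0], [0, 0, 0], [0, 0, 0]]}}

```text
clock: 16.85
position: [0.5016, -0.2295, 0.0519]
tool_rot: [-3.141, -0.001, 3.136]
force: [-6.9, -4.1, 12.0]
grip_width: 0.0236
```

{"name": "move_arm", "arguments": {"jaw": [255, 255, 255, 255], "dp": [[0, 0.001, 0], [0, 0, 0], [0, 0, 0], [0, 0, 0]], "rotation": [[0, 0, 0], [0, 0, 0], [0, 0, 0], [0, 0, 0]]}}

```text
clock: 17.35
position: [0.5016, -0.2294, 0.0519]
tool_rot: [-3.14, -0.0, 3.135]
force: [-6.4, -7.8, 10.2]
grip_width: 0.0232
```

{"name": "move_arm", "arguments": {"jaw": [255, 255, 255, 255], "dp": [[0, 0.0007, 0], [0, 0, 0], [0, 0, 0], [0, 0, 0]], "rotation": [[0, 0, 0], [0, 0, 0], [0, 0, 0], [0, 0, 0]]}}

```text
clock: 17.85
position: [0.5016, -0.2293, 0.052]
tool_rot: [-3.139, -0.0, 3.135]
force: [-6.6, -11.8, 8.7]
grip_width: 0.0232
```

Both stops are now in contact (Fx −6.6 N, Fy −11.8 N). I'll add a little down and x press, then check flushness with the moment and a picture.

{"name": "move_arm", "arguments": {"jaw": [255, 255, 255, 255], "dp": [[-0.0005, 0, 0.0007], [0, 0, 0], [0, 0, 0], [0, 0, 0]], "rotation": [[0, 0, 0], [0, 0, 0], [0, 0, 0], [0, 0, 0]]}}

```text
clock: 18.35
position: [0.5016, -0.2294, 0.0518]
tool_rot: [-3.14, -0.001, 3.135]
force: [-11.0, -10.0, 22.6]
grip_width: 0.0232
```

```bash
python3 - <<'E'
from workcell import grab_frame,bot
import cv2,numpy as np
a=grab_frame("scene")[160:240,320:400]; b=grab_frame("top")[180:245,315:395]
cv2.imwrite("pics/p2.png",np.hstack([cv2.resize(a,(400,400),interpolation=cv2.INTER_CUBIC),cv2.resize(b,(400,400),interpolation=cv2.INTER_CUBIC)]))
o=bot.observe();print(o["position"],o["tool_rot"],o["force"],o["moment"])
E
```

```text
[ 0.50165937 -0.22940153  0.0518864 ] [-3.13957096e+00 -6.20093399e-04  3.13450883e+00] [-10.16265823  -9.26521885  23.78633832] [-1.73699448  2.56280436 -0.19233315]
```

View pics/p2.png

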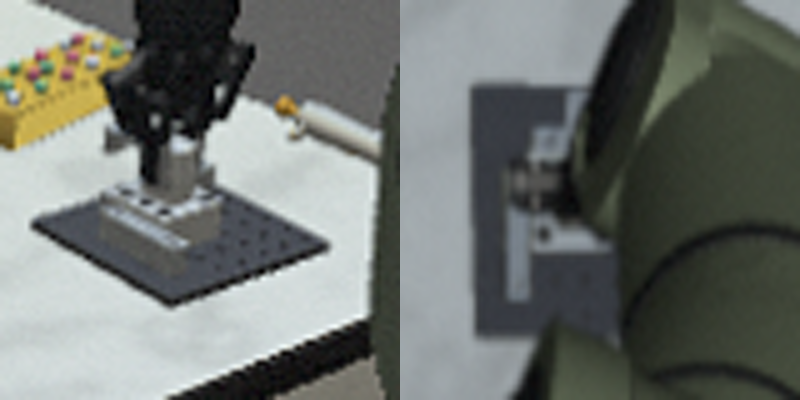

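The body sits in the corner with no visible gap to either stop and the hook over the long stop; the fingers still hold it (left panel 165,160). A small yaw test will check that it is flush.

{"name": "move_arm", "arguments": {"jaw": [255, 255, 255, 255], "dp": [[0, 0, 0], [0, 0, 0], [0, 0, 0], [0, 0, 0]], "rotation": [[0, 0, 0.0016], [0, 0, 0], [0, 0, 0], [0, 0, 0]]}}

```text
clock: 18.95
position: [0.5016, -0.2294, 0.0519]
tool_rot: [-3.139, -0.001, 3.13]
force: [-11.3, -9.6, 22.5]
grip_width: 0.0232
```

```bash
python3 - <<'E'
from workcell import bot
o=bot.observe();print(o["position"],o["tool_rot"],o["force"],o["moment"])
E
```

```text
[ 0.50164484 -0.22941182  0.05185888] [-3.13945112e+00 -6.85859960e-04  3.13002448e+00] [-11.34737219  -9.61943666  22.51773029] [-1.76039694  2.59371484  0.14495761]
```

{"name": "move_arm", "arguments": {"jaw": [255, 255, 255, 255], "dp": [[0, 0, 0], [0, 0, 0], [0, 0, 0], [0, 0, 0]], "rotation": [[0, 0, 0.0016], [0, 0, 0], [0, 0, 0], [0, 0, 0]]}}

```text
clock: 19.45
position: [0.5016, -0.2294, 0.0519]
tool_rot: [-3.139, -0.001, 3.125]
force: [-11.2, -9.8, 22.7]
grip_width: 0.0232
```

```bash
python3 - <<'E'
from workcell import bot
o=bot.observe();print(o["position"],o["tool_rot"],o["force"],o["moment"])
E
```

```text
[ 0.50164898 -0.22938918  0.05188244] [-3.13939744e+00 -7.03680086e-04  3.12546238e+00] [-11.24936325  -9.77429904  22.69559155] [-1.85378262  2.57452309  0.46644397]
```

{"name": "move_arm", "arguments": {"jaw": [255, 255, 255, 255, 255, 255], "dp": [[0, 0, 0], [0, 0, 0], [0, 0, 0], [0, 0, 0], [0, 0, 0], [0, 0, 0]], "rotation": [[0, 0, -0.0021], [0, 0, 0], [0, 0, 0], [0, 0, 0], [0, 0, 0], [0, 0, 0]]}}

```text
clock: 20.2
position: [0.5016, -0.2294, 0.0519]
tool_rot: [-3.14, -0.001, 3.131]
force: [-10.3, -9.8, 23.0]
grip_width: 0.0232
```

```bash
python3 - <<'E'
from workcell import bot,workorder
o=bot.observe();print(o["clock"],o["position"],o["tool_rot"],o["force"],o["moment"],o["grip_width"])
f=o["force"]
if f[0]<-6 and f[1]<-6 and 5<f[2]<35 and abs(o["moment"][2])<.2: print(workorder.job_done())
E
```

```text
20.2 [ 0.50162356 -0.22940736  0.05186866] [-3.13950341e+00 -7.11863150e-04  3.13142006e+00] [-10.27437674  -9.7802766   22.9794398 ] [-1.69427485  2.52284951  0.05096588] 0.023166202361762485
the job is handed in; nothing more can be done
None
```

I lifted the grey block straight up off the bar and set it on the plate with its hook over the long stop. I then slid it slowly into the corner and handed the job in at 20.2 s, with the gripper still holding it there.

Last checks before handing in:
- **Contact:** the stops push back with about 10 N each, and the press down on the plate is about 23 N. These forces held steady over the last readings.
- **Position:** the gripper stopped at (0.5016, -0.2294) m. The cameras predicted a seated centre at about (0.501, -0.229) m.
- **Flushness:** small test turns about the vertical raised the twisting moment steadily while the position stayed put, so the block is constrained by both stops. I finished close to zero twist (0.05 N m).
- **Grip:** the finger opening is 23 mm on the 24 mm grip. The tool shows about 2 mrad of roll under load, which I took as give in the pads.
- **Picture:** the last one showed no visible gap at either stop, but the arm hid part of the top view. The jar, timer, tape roll and look-alikes were never approached, and I did not re-measure their positions afterwards.

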